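Close up the gift-box row on the display shelf

TASK

Make one tight, neat row of the three plain wooden gift boxes on the low display shelf: stand the one left on the counter upright on the shelf with the other two, then push all three back so that each has a short end flat against the back rail, and close them up side by side, in any order, with no gaps, against the end block. Leave the little blue jar on the shelf and everything else on the counter where it stands.

Things in the scene. Friction and masses are not known exactly. Their poses are not given: they have to be found in the camera images.
- shelf: Low dark-wood display shelf fixed to the counter: board 200 (x) by 440 (y) mm, flat top 40 mm above the counter. Origin: centre of its underside, at counter level. x points away from the robot (within 0.2 rad) to the back rail, y along the rail. Rail: 12 mm thick, full length of the far edge, rising 35 mm above the board, its front face at x = +88 mm. The near edge is open.
- end_block: Dark-wood block fixed on the shelf board at its left (shelf y +200 mm) or right end (-200 mm), differing from run to run: 130 (x) by 20 (y) by 45 mm high, square to the back rail and touching it. Origin: centre of its underside, on the board; axes as the shelf's. Its inner face, 10 mm from the origin towards the shelf's middle, and the rail form the corner for the row.
- box_wide: Plain light-wood gift box, closed, solid to handle, with a paper band round it: 100 mm long (its x), 64 mm wide (its y), 60 mm high, about 0.25 kg. Origin: centre of its underside. Starts on the shelf board, left or right of its middle, 30 to 70 mm short of the rail and turned up to 0.3 rad from square.
- box_narrow: The same kind of box: 100 mm long (x), 48 mm wide (y), 76 mm high, about 0.25 kg. Origin: centre of its underside. Starts on the shelf board beside the wide one, in either order, placed as crookedly; the two do not touch.
- box_mid: The same kind of box: 100 mm long (x), 56 mm wide (y), 68 mm high, about 0.25 kg. Origin: centre of its underside. Starts standing on the counter left or right of the shelf, with its length within about 0.4 rad of the world x axis. It can be gripped from above across its width.
- jar: Small round blue ceramic jar with a wooden lid, 52 mm across, 58 mm high, loose on the shelf board at the other end from the end block, about 22 mm beyond the board's middle towards the rail. Origin: centre of its underside. To be left alone.
- tin: Round steel tin, 72 mm across, 85 mm high, on the counter at the side of the shelf where the third box is not. Origin: centre of its underside. To be left alone.
- spool: Empty wooden spool, 56 mm across, 80 mm high, upright on the counter. Origin: centre of its underside. To be left alone.
- brush: Hand brush, about 190 mm long, lying on the counter beyond the right-hand things. Origin on its underside. To be left alone.
- cup: White mug, 76 mm across, 80 mm high, on the counter. Origin: centre of its underside. To be left alone.
- block: Cork block 120 by 60 by 30 mm lying on the counter. Origin: centre of its underside. To be left alone.
Mind the look-alikes: they are no part of the job. Leave any purple or yellow look-alike of the box_wide alone.

How it is judged (in metres and radians):
At the end, for the whole second after the job is handed in: All three boxes stand upright and at rest on the shelf board, square to the rail (within 0.06 rad) with a short end within 5 mm of it, side by side, the whole row ending within 8 mm of its tight length (168 mm) from the end block, in any order (z of box_wide in the frame of shelf between 0.036 and 0.045 m and angle between each of box_wide, box_narrow, box_mid's own z axis and vertical below 0.06 rad and angle between the x axis of each of box_wide, box_narrow, box_mid and the x axis of shelf, either way round below 0.06 rad and x of each of box_wide, box_narrow, box_mid in the frame of shelf above 0.033 m and y of box_wide in the frame of end_block between -0.154 and 0.154 m and linear speed of each of box_wide, box_narrow, box_mid below 0.02 m/s and z of box_narrow in the frame of shelf between 0.036 and 0.045 m and y of box_narrow in the frame of end_block between -0.162 and 0.162 m and z of box_mid in the frame of shelf between 0.036 and 0.045 m and y of box_mid in the frame of end_block between -0.158 and 0.158 m); the robot touches nothing.
It fails at once if the blue jar is pushed more than 20 mm or tipped (distance of jar from where it was at the start of the episode above 0.02 m or angle between jar's own z axis and vertical above 0.4 rad).
It fails at once if another bystander on the counter is moved more than 30 mm (distance of any of tin, spool, brush, cup, block from where it was at the start of the episode above 0.03 m).
It fails at once if a gift box is tipped over (angle between any of box_wide, box_narrow, box_mid's own z axis and vertical above 0.9 rad).
It also fails if it takes over 72 s, if anything falls off the work surface, if the arm or the gripper's body presses on something with over 40 N, if the wrist force passes 120 N, or if a joint passes its speed limit or range.

ROBOT

A 6-joint arm with a two-finger parallel gripper is mounted at the origin on the work surface. World frame = base frame: x ahead of the robot, y to its left, z up, the work surface at z = 0. Lengths are in mm, angles in degrees, forces in N, time in s.
With the tool pointing down it reaches from about 250 to 775 mm from the base axis. Payload 4 kg.
Tool frame: the origin (TCP) lies midway between the tips of the shut fingers; the grasp point (between the pads) lies 19 mm behind it; z points along the fingers, y is the line along which they close (so a half turn about z gives the same grasp; the last joint's range is limited). The gripper opens to 94 mm and grips with 3 to 60 N. Pads are 16 mm wide; open, the fingers measure 119 mm over their backs; the gripper's body (75 mm by 177 mm) begins 78 mm behind the grasp point.
Start: joints at [62.905, 4.996, 78.535, -0, 96.463, -5.907], TCP at [198.797, 512.835, 205.506] pointing down, gripper open.
Joint ranges: [-177.83, 177.83], [-43.37, 116.18], [15.69, 146.23], [-61.86, 241.86], [9.47, 152.12], [-147.06, 147.06]. Speed limits (degrees/s): [159.86, 159.86, 180, 180, 180, 180].

INTERFACE

Orientations are given as [roll, pitch, yaw] about the fixed x, y, z axes, in that order (R = Rz(yaw) Ry(pitch) Rx(roll)).
In Python, from plant import arm gives the robot as it stands. The module is installed in compiled form; this text tells all that it offers.
- The arm moves only by the shell command python3 -m pendant 'ROWS'. ROWS is a JSON object of lists of equal length, an entry for each row: "jaw": the closure, from 0 (fully open) to 1 (shut); "xyz": the shift along the tool's x, y, z in m, a list of three; "turn": the turn, a rotation vector about the tool's x, y, z in rad, a list of three. In form: {"jaw": [jaw, ...], "xyz": [[dx, dy, dz], ...], "turn": [[wx, wy, wz], ...]}. A call has 1 to 20 rows; each row shifts and turns the commanded pose from where the row before left it, along the tool's axes as they then stand; what a row does not reach is not made up. A row lasts 1/10 s, in which the tool goes at most 50 mm and 8.59 degrees, less where a joint would pass 70% of its speed; a pose out of reach is approached as far as the arm can. A call is refused whole if a number of a shift passes 0.05 or a number of a turn 0.15, either way. A call with a gripper value outside its range is refused whole. The fingers move at their own pace and stop on an object; the grip force is fixed at half the most. Time passes only in rows, so rows that do not move let the fingers close. It gives the time, the measured TCP pose, the force, the opening and the grip force at its end, in the units of the state.
- arm.get_state(): the state, without advancing time (a new reading comes with each control period).
- arm.get_image(name): name is "scene" or "top" or "wrist"; returns a dict with "img" (384x512x3 uint8, red, green, blue), "fx", "fy", "cx", "cy" (pixels), "distortion" ([k1, k2, p1, p2, k3] as OpenCV has them; the pictures are not rectified), "world_from_camera" (4x4, takes a point from camera to world coordinates). Camera axes: x right, y up, looking along -z (the intrinsics and any distortion apply to the point x, -y, -z); pixel columns grow to the right and rows downward; lengths in mm; the calibration is good to about 2 mm. A picture is of the moment at which its call begins. There is no depth.
- arm.close_job(): hands the job in; it is judged then, once.
The state is a dict: "t": time; "q": joint angles; "qvel": joint speeds; "joint_torque": joint torques, N m; "tcp_pos": TCP position; "eef_rot": TCP orientation; "force": force on the tool from outside, world axes, zero at the start; "moment": the same for the moment, N m; "grip_width": opening from 0.0 (shut) to 1.0 (fully open); "gripper_force": force on a finger pad.
Only numpy, scipy, OpenCV 4.12 (cv2) and the standard library are available. Lean on these libraries where they do the work, as an engineer would, in place of code of your own. Each camera call takes 0.05 s, during which the arm holds its last target. There are 200 camera calls.

## Working session

There is one attempt and no reset: what is moved stays moved. The work goes in short steps, Python scripts to look and compute and a shell command to move; the robot and the scene stay as the last step left them, time stands still between calls to the robot, and variables do not carry over. Pictures are saved under pics/ and viewed, at most 10 in all, crops included, and the job is handed in when it is done.

```bash
mkdir -p pics; cat > h.py <<'E'
import numpy as np, cv2, pickle
from plant import arm
def snap(n,f):
    d=arm.get_image(n); cv2.imwrite(f'pics/{f}.png',d['img'][:,:,::-1]); pickle.dump(d,open(f'pics/{f}.pkl','wb')); return d
def load(f): return pickle.load(open(f'pics/{f}.pkl','rb'))
def K(d): return np.array([[d['fx'],0,d['cx']],[0,d['fy'],d['cy']],[0,0,1.]])
def w(d,uv,z):
    p=cv2.undistortPoints(np.array(uv,float).reshape(-1,1,2),K(d),np.array(d['distortion'])).reshape(-1,2)
    T=np.array(d['world_from_camera']); r=np.c_[p[:,0],-p[:,1],-np.ones(len(p))]@T[:3,:3].T
    o=T[:3,3]; return o+r*((z-o[2])/r[:,2])[:,None]
def px(d,P):
    T=np.linalg.inv(np.array(d['world_from_camera'])); c=np.atleast_2d(P)@T[:3,:3].T+T[:3,3]
    c=c*[1,-1,-1]; return cv2.projectPoints(c,np.zeros(3),np.zeros(3),K(d),np.array(d['distortion']))[0].reshape(-1,2)
E
python3 - <<'E'
from h import *
for n in('top','scene'):
    d=snap(n,n+'0'); print(n,d['fx'],np.round(np.array(d['world_from_camera']),2).tolist())
a=load('top0')['img'];cv2.imwrite('pics/top0b.png',cv2.resize(a,(800,600),interpolation=cv2.INTER_CUBIC)[:,:,::-1])
s=arm.get_state();print(s)
E
```

```text
top 352.1878871007122 [[0.03, 0.99, -0.15, 276.44], [-1.0, 0.03, 0.01, -74.54], [0.01, 0.15, 0.99, 1468.39], [0.0, 0.0, 0.0, 1.0]]
scene 391.05632084433176 [[0.65, -0.65, 0.38, 962.25], [0.76, 0.56, -0.33, -504.21], [-0.0, 0.51, 0.86, 1158.33], [0.0, 0.0, 0.0, 1.0]]
{'t': 0.1, 'q': array([ 6.29047121e+01,  5.03432241e+00,  7.86146567e+01, -1.16698659e-05,
        9.64656756e+01, -5.90753243e+00]), 'qvel': array([-0.00323075, -0.08251848, -0.21891447,  0.00278327,  0.06652858,
       -0.02099883]), 'joint_torque': array([ 2.45448842e-03, -3.41249764e+01, -3.03299367e+01,  7.19702546e-02,
        3.03975306e-02, -8.87751798e-05]), 'tcp_pos': array([198.55962187, 512.36484973, 204.43917288]), 'eef_rot': array([-1.79885953e+02, -1.17890980e-02,  1.58812232e+02]), 'force': array([-0.36620662,  0.68199551,  0.43062982]), 'moment': array([-0.03845582,  0.04160044,  0.00105403]), 'gripper_force': 0.0, 'grip_width': 0.9964945381947545}
```

View pics/top0b.png

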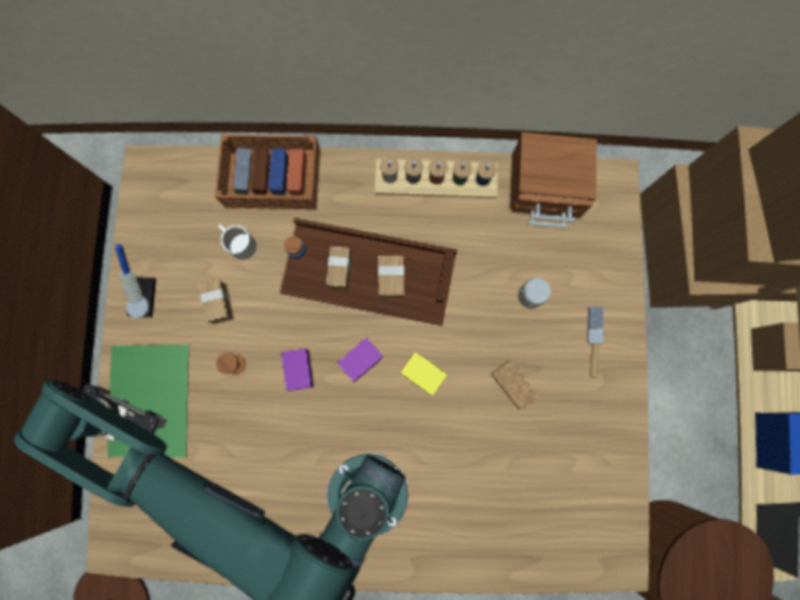

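View pics/scene0.png

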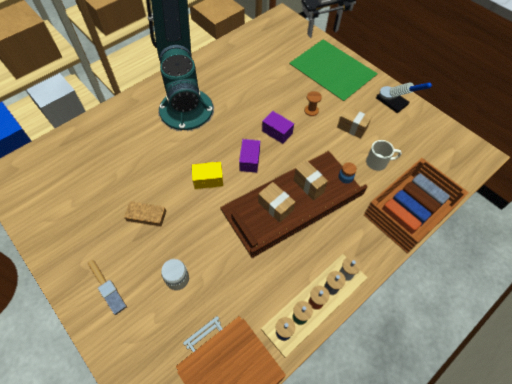

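The top view shows, in 800x600 pixels:
- **Shelf:** the end block is at its right end (442,275) and the jar at its left end (294,246).
- **Boxes on the shelf:** one narrower at (338,266) and one wider at (391,275), both natural wood with a paper band.
- **Banded box on the counter:** (215,300), left of the shelf.
- **Look-alikes:** purple at (296,369) and (360,360), yellow at (424,373). They're the wrong colour, so they aren't part of the job.

By colour, band and place, (215,300) fits box_mid. I'll enlarge that area to confirm.

```bash
python3 - <<'E'
from h import *
a=load('top0')['img'];c=a[130:220,120:300];c=cv2.resize(c,(800,400),interpolation=cv2.INTER_CUBIC)
cv2.imwrite('pics/crop0.png',c[:,:,::-1])
d=snap('wrist','w0');s=arm.get_state()
from scipy.spatial.transform import Rotation as R
T=np.eye(4);T[:3,:3]=R.from_euler('xyz',s['eef_rot'],degrees=True).as_matrix();T[:3,3]=s['tcp_pos']
print(d['fx'],d['cx'],d['cy'],d['distortion'],np.round(np.linalg.inv(T)@d['world_from_camera'],2).tolist())
E
```

```text
283.54312281066194 254.58665377293937 193.9822103641801 [-0.00197497  0.          0.          0.          0.        ] [[-0.0, 0.96, 0.27, 78.06], [1.0, 0.0, -0.0, 0.99], [-0.0, 0.27, -0.96, -179.08], [0.0, 0.0, 0.0, 1.0]]
```

View pics/crop0.png

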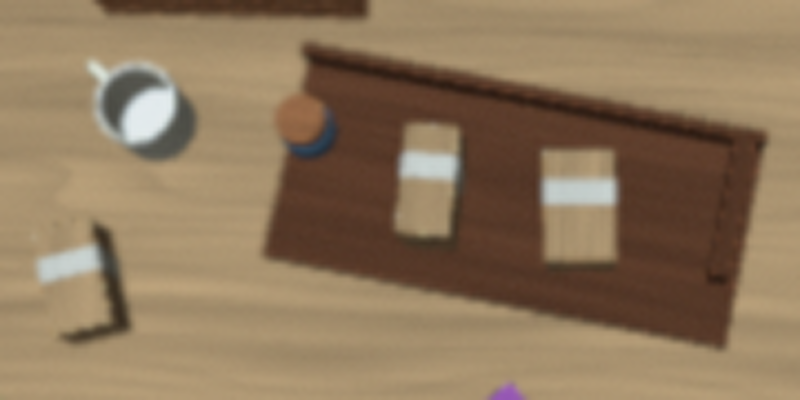

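The crop confirms the natural-wood banded box at (75,290) as box_mid. The narrow box is at (428,182), the wide one at (579,207), and the jar at (305,125). The rail runs from (310,58) to (735,143), and the end block is on the right at (735,205). I'll measure them now.

```bash
cat > m.py <<'E'
from h import *
d=load('top0')
def c(P,z): return w(d,np.array(P,float)/4.4444+[120-.4,130-.4],z)[:,:2]
def box(n,P,z):  # corners: TL,TR,BR,BL
    q=c(P,z); l=(q[0]+q[1]-q[2]-q[3])/2; ww=(q[0]+q[3]-q[1]-q[2])/2
    print(n,q.mean(0).round(1),'len',np.hypot(*l).round(1),'wid',np.hypot(*ww).round(1),'yaw',np.degrees(np.arctan2(l[1],l[0])).round(1),np.degrees(np.arctan2(-ww[0],ww[1])).round(1))
box('narrow',[[405,122],[462,124],[452,238],[395,233]],116)
box('wide',[[542,150],[615,150],[616,264],[544,264]],100)
box('mid',[[32,225],[93,218],[122,326],[62,337]],68)
f=c([[264,256],[725,348]],40);print('front edge',f.round(1),np.hypot(*(f[0]-f[1])),'yaw',np.degrees(np.arctan2(*( (f[0]-f[1])*[-1,1]))))
r=c([[305,47],[765,136]],75);print('rail back top',r.round(1),np.hypot(*(r[0]-r[1])),'yaw',np.degrees(np.arctan2(*((r[0]-r[1])*[-1,1]))))
print('endblk inner',c([[735,140],[708,278]],85).round(1)); print('jar top',c([[302,119]],98),'cup',c([[137,103]],80))
E
python3 m.py
```

```text
narrow [577.4  89.7] len 102.0 wid 50.6 yaw -2.2 -2.0
wide [559.5 -44. ] len 103.7 wid 64.6 yaw 2.6 1.7
mid [488.7 414. ] len 107.1 wid 56.8 yaw 19.5 10.0
front edge [[ 516.9  248.6]
 [ 443.5 -180.8]] 435.615272246779 yaw -9.700000149744572
rail back top [[ 708.4  215.5]
 [ 636.  -211.5]] 433.09886059041764 yaw -9.626314523937443
endblk inner [[ 628.8 -183.2]
 [ 500.9 -161. ]]
jar top [[633.59088228 209.09699144]] cup [[649.75434819 367.18226097]]
```

```bash
python3 -m pendant '{"jaw":[0,0,0,0,0,0,0,0,0,0,0,0,0,0,0,0],"xyz":[[0,0,0],[0,0,0],[0,0,0],[0,0,0],[-0.026,-0.0156,0],[-0.026,-0.0156,0],[-0.026,-0.0156,0],[-0.026,-0.0156,0],[-0.026,-0.0156,0],[-0.026,-0.0156,0],[-0.026,-0.0156,0],[-0.026,-0.0156,0],[-0.026,-0.0156,0],[-0.026,-0.0156,0],[0,0,0],[0,0,0]],"turn":[[0,0,-0.145],[0,0,-0.145],[0,0,-0.145],[0,0,-0.145],[0,0,0],[0,0,0],[0,0,0],[0,0,0],[0,0,0],[0,0,0],[0,0,0],[0,0,0],[0,0,0],[0,0,0],[0,0,0],[0,0,0]]}'
python3 - <<'E'
from h import *
snap('wrist','w1'); s=arm.get_state(); print(s['tcp_pos'],s['eef_rot'],s['q'])
E
```

```text
t: 1.75
tcp_pos: [485.6, 414.2, 204.6]
eef_rot: [-180.0, -0.1, -168.0]
force: [-1.0, 0.1, 1.1]
grip_width: 1.002
gripper_force: 0.0
[484.92854808 414.66474088 204.97594736] [ 1.79990822e+02 -8.44967807e-02 -1.67947842e+02] [ 3.54214678e+01  1.64129898e+01  6.53091413e+01  4.23905755e-02
  9.83517916e+01 -6.66245534e+01]
```

View pics/w1.png

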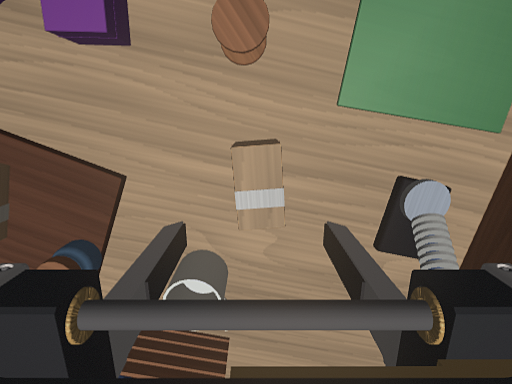

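This wrist view shows box_mid's top face with corners near (232,147), (280,144), (286,228) and (239,231). Both fingers are clear of it, with the cup at (195,280) beyond.

```bash
python3 - <<'E'
from h import *
d=load('w1')
q=w(d,[[232,147],[280,144],[286,228],[239,231]],68)[:,:2]
print(q.round(1),q.mean(0)); l=(q[2]+q[3]-q[0]-q[1])/2;v=(q[3]+q[0]-q[1]-q[2])/2
print(np.hypot(*l),np.hypot(*v),np.degrees(np.arctan2(l[1],l[0])),np.degrees(np.arctan2(v[0],-v[1])))
print('cup rim px->',w(d,[[195,285]],80))
E
```

```text
[[448.6 381.6]
 [434.4 432.8]
 [529.8 462.8]
 [545.2 408.5]] [489.49543263 421.41744913]
100.13390979094781 54.78651359794833 16.516273514539986 15.711132451828304
cup rim px-> [[621.08958612 369.22119054  80.        ]]
```

```bash
python3 -m pendant '{"jaw":[0,0,0,0,0,0,0,0,0,1,1,1,1,1,1],"xyz":[[-0.006,0.005,0],[0,0,0.025],[0,0,0.03],[0,0,0.03],[0,0,0.03],[0,0,0.03],[0,0,0.025],[0,0,0.01],[0,0,0],[0,0,0],[0,0,0],[0,0,0],[0,0,0],[0,0,0],[0,0,0]],"turn":[[0,0,-0.07],[0,0,0],[0,0,0],[0,0,0],[0,0,0],[0,0,0],[0,0,0],[0,0,0],[0,0,0],[0,0,0],[0,0,0],[0,0,0],[0,0,0],[0,0,0],[0,0,0]]}'
```

```text
t: 3.3
tcp_pos: [490.8, 420.7, 26.1]
eef_rot: [180.0, 0.0, -164.0]
force: [0.2, 0.2, 2.4]
grip_width: 0.596
gripper_force: 30.0
```

The grip is good: 0.596 × 94 = 56 mm, which matches box_mid. But there's no room for it on the shelf until the other two are moved. I'll release it here, now squared to the gripper, and place wide and narrow first.

```bash
python3 -m pendant '{"jaw":[0,0,0,0,0,0,0],"xyz":[[0,0,0],[0,0,0],[0,0,0],[0,0,-0.045],[0,0,-0.045],[0,0,-0.045],[0,0,-0.04]],"turn":[[0,0,0],[0,0,0],[0,0,0],[0,0,0],[0,0,0],[0,0,0],[0,0,0]]}'
python3 -m pendant '{"jaw":[0,0,0,0,0,0,0,0,0,0,0,0,0,0,0,0,0,0,0],"xyz":[[0,0,0],[0,0,0],[0,0,0],[-0.01,-0.0273,0],[-0.01,-0.0273,0],[-0.01,-0.0273,0],[-0.01,-0.0273,0],[-0.01,-0.0273,0],[-0.01,-0.0273,0],[-0.01,-0.0273,0],[-0.01,-0.0273,0],[-0.01,-0.0273,0],[-0.01,-0.0273,0],[-0.01,-0.0273,0],[-0.01,-0.0273,0],[-0.01,-0.0273,0],[-0.01,-0.0273,0],[0,0,0],[0,0,0]],"turn":[[0,0,0.15],[0,0,0.15],[0,0,0.15],[0,0,0],[0,0,0],[0,0,0],[0,0,0],[0,0,0],[0,0,0],[0,0,0],[0,0,0],[0,0,0],[0,0,0],[0,0,0],[0,0,0],[0,0,0],[0,0,0],[0,0,0],[0,0,0]]}'
python3 - <<'E'
from h import *
d=snap('wrist','w2'); s=arm.get_state(); print(s['tcp_pos'],s['eef_rot'],s['q'])
cv2.imwrite('pics/w2b.png',cv2.resize(d['img'],(800,600),interpolation=cv2.INTER_CUBIC)[:,:,::-1])
E
```

```text
t: 4.0
tcp_pos: [490.5, 420.8, 203.0]
eef_rot: [180.0, 0.1, -163.9]
force: [0.6, 0.4, -0.4]
grip_width: 1.0
gripper_force: 0.0
t: 5.9
tcp_pos: [563.7, 20.2, 200.3]
eef_rot: [180.0, -0.0, 170.2]
force: [0.2, 0.9, -1.0]
grip_width: 0.997
gripper_force: 0.0
[563.69960215  20.81207953 200.36442671] [ 1.79956472e+02 -2.45414242e-02  1.70272647e+02] [-3.67296460e+00  6.86797636e+00  7.70726303e+01  4.61326725e-02
  9.60792050e+01 -8.39407243e+01]
```

View pics/w2b.png

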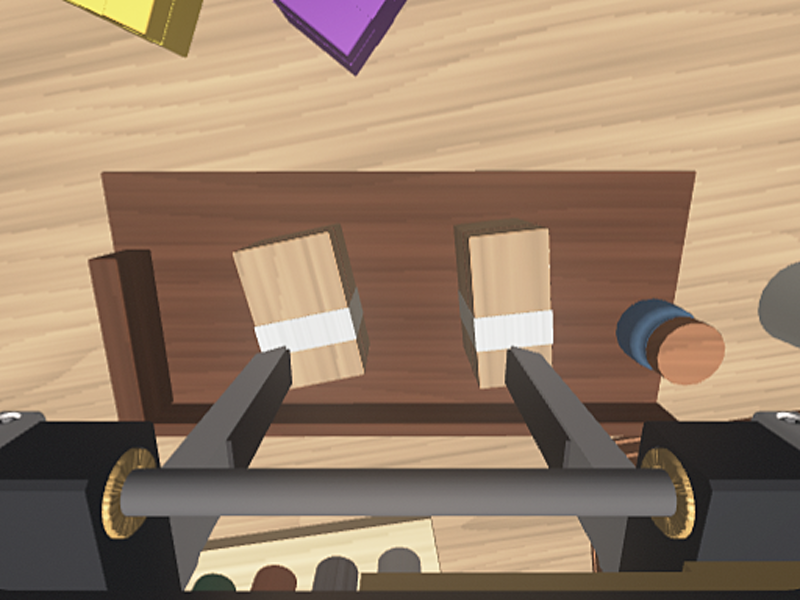

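The view shows the shelf's front edge at v≈172, the foot of the rail at v≈403 and the end block at the left (inner top corner at (151,250)). The wide box's top corners are near (233,251), (330,231) and (364,374), and the narrow box's near (468,236), (548,228), (552,385) and (479,388).

```bash
cat > m2.py <<'E'
from h import *
d=load('w2')
def c(P,z): return w(d,(np.array(P,float)+.5)/1.5625-.5,z)[:,:2]
f=c([[102,172],[695,171]],40); th=np.arctan2(*((f[0]-f[1])*[1,-1])); th=np.arctan2((f[1]-f[0])[0]*-1,(f[1]-f[0])[1])
r=c([[172,403],[658,403]],40)
print('front',f.round(1),np.hypot(*(f[1]-f[0])),np.degrees(th),'rail',r.round(1),'yaw',np.degrees(np.arctan2(-(r[1]-r[0])[0],(r[1]-r[0])[1])))
e=np.array([np.cos(th),np.sin(th)]);n=np.array([-e[1],e[0]])
O=f.mean(0)+100*e; print('O',O)
S=lambda p:np.c_[(p-O)@e,(p-O)@n].round(1)
print('rail S',S(r),'blk',S(c([[151,250],[92,259],[120,418]],85)),'jar',S(c([[685,353]],98)))
for nm,P,z in(('wide',[[233,251],[330,231],[364,374],[268,391]],100),('narrow',[[468,236],[548,228],[552,385],[479,388]],116)):
    q=c(P,z);l=(q[2]+q[3]-q[0]-q[1])/2;v=(q[1]+q[2]-q[0]-q[3])/2
    print(nm,q.round(1).tolist(),q.mean(0).round(1),S(q.mean(0)[None]),np.hypot(*l),np.hypot(*v),np.degrees(np.arctan2(l[1],l[0])),np.degrees(np.arctan2(-v[0],v[1])))
E
python3 m2.py
```

```text
front [[ 445.2 -178.8]
 [ 518.8  251.1]] 436.057412334273 -9.709842516148468 rail [[ 635.  -185.6]
 [ 705.7  221.5]] yaw -9.861757168454131
O [580.57771528  19.28435527]
rail S [[  88.2 -192.8]
 [  89.3  220.4]] blk [[ -49.3 -165.6]
 [ -43.3 -206.2]
 [  76.2 -207.8]] jar [[ 20.1 195.1]]
wide [[512.7, -76.0], [510.9, -12.7], [610.2, -10.3], [611.4, -78.4]] [561.3 -44.4] [[ -8.3 -66. ]] 98.95611829451879 65.66132422693283 0.006623320083046841 1.3229072145865088
narrow [[526.4, 69.9], [529.7, 117.0], [631.8, 111.5], [625.7, 64.3]] [578.4  90.7] [[-14.2  70. ]] 100.85609892944801 47.39969659494179 -3.1722949365748785 -5.694447600797839
```

```bash
python3 -m pendant '{"jaw":[0,0,0,0,0,0,0,0,0,0,1,1,1,1,1],"xyz":[[0,0,0],[0,0,0],[0.0015,-0.03,0],[0.002,-0.035,0],[0,0,0.03],[0,0,0.03],[0,0,0.03],[0,0,0.03],[0,0,0.02],[0,0,0.005],[0,0,0],[0,0,0],[0,0,0],[0,0,0],[0,0,0]],"turn":[[0,0,-0.1],[0,0,-0.087],[0,0,0],[0,0,0],[0,0,0],[0,0,0],[0,0,0],[0,0,0],[0,0,0],[0,0,0],[0,0,0],[0,0,0],[0,0,0],[0,0,0],[0,0,0]]}'; python3 -c "
from h import *;print(arm.get_state()['tcp_pos'],arm.get_state()['eef_rot'])"
```

```text
t: 7.45
tcp_pos: [562.4, -44.8, 56.9]
eef_rot: [-180.0, 0.2, -179.0]
force: [0.2, 0.3, 3.2]
grip_width: 0.675
gripper_force: 29.9
[562.39634374 -44.79492242  56.94286954] [-1.79990766e+02  1.52631304e-01 -1.79015118e+02]
```

```bash
python3 -m pendant '{"jaw":[1,1,1,1,1,1,1,1,1,1,1,1],"xyz":[[0,0,-0.01],[0,0,0],[0,0,0],[-0.01,-0.02,0],[-0.01,-0.02,0],[-0.01,-0.02,0],[-0.008,-0.011,0],[-0.004,0,0],[0,0,0],[0,0,0.005],[0,0,0.003],[0,0,0]],"turn":[[0,0,0],[0,0,0.1],[0,0,0.087],[0,0,0],[0,0,0],[0,0,0],[0,0,0],[0,0,0],[0,0,0],[0,0,0],[0,0,0],[0,0,0]]}'; python3 -c "
from h import *;print(arm.get_state()['tcp_pos'],arm.get_state()['eef_rot'])"
python3 -m pendant '{"jaw":[1,1,1,1],"xyz":[[0,0,0.002],[-0.002,0,0],[-0.002,0,0],[0,0,0]],"turn":[[0,0,0],[0,0,0],[0,0,0],[0,0,0]]}'
```

```text
t: 8.65
tcp_pos: [590.5, -121.0, 57.2]
eef_rot: [180.0, -0.0, 170.3]
force: [-0.2, -0.9, -2.1]
grip_width: 0.68
gripper_force: 29.9
[ 590.54501096 -120.95006241   57.16805348] [ 1.79980989e+02 -3.44674120e-02  1.70328467e+02]
t: 9.05
tcp_pos: [594.4, -122.2, 56.9]
eef_rot: [180.0, -0.0, 170.3]
force: [-5.4, 1.5, 5.9]
grip_width: 0.683
gripper_force: 29.9
```

```bash
python3 -m pendant '{"jaw":[1,1,1],"xyz":[[-0.002,0,0],[-0.0015,0,0],[0,0,0]],"turn":[[0,0,0],[0,0,0],[0,0,0]]}'
```

```text
t: 9.35
tcp_pos: [595.7, -121.5, 56.9]
eef_rot: [179.9, -0.4, 170.3]
force: [-11.8, 5.0, 9.9]
grip_width: 0.681
gripper_force: 30.0
```

```bash
python3 -m pendant '{"jaw":[0.23,0.23,0.23,0.23,0.23,0,0,0,0,0,0,0,0,0,0,0],"xyz":[[0,0,0],[0,0,0],[0,0,-0.03],[0,0,-0.035],[0,0,-0.03],[0,0,0],[0,0,0],[0.0046,0.0301,0],[0.0046,0.0301,0],[0.0046,0.0301,0],[0.0046,0.0301,0],[0.0046,0.0301,0],[0.0046,0.0301,0],[0.0046,0.0301,0],[0,0,0],[0,0,0]],"turn":[[0,0,0],[0,0,0],[0,0,0],[0,0,0],[0,0,0],[0,0,-0.108],[0,0,0],[0,0,0],[0,0,0],[0,0,0],[0,0,0],[0,0,0],[0,0,0],[0,0,0],[0,0,0],[0,0,0]]}'
```

```text
t: 10.95
tcp_pos: [578.7, 89.3, 149.1]
eef_rot: [-179.9, -0.1, 176.5]
force: [0.4, 1.0, -1.1]
grip_width: 1.004
gripper_force: 0.0
```

```bash
python3 -m pendant '{"jaw":[0,0,0,0,0,1,1,1,1,1],"xyz":[[0,0.001,0.03],[0,0,0.03],[0,0,0.025],[0,0,0.006],[0,0,0],[0,0,0],[0,0,0],[0,0,0],[0,0,0],[0,0,0]],"turn":[[0,0,0],[0,0,0],[0,0,0],[0,0,0],[0,0,0],[0,0,0],[0,0,0],[0,0,0],[0,0,0],[0,0,0]]}'
python3 -m pendant '{"jaw":[1,1,1,1,1,1,1,1,1,1,1,1],"xyz":[[0,0,-0.01],[0,0,0],[-0.008,-0.025,0],[-0.008,-0.025,0],[-0.008,-0.025,0],[-0.008,-0.025,0],[-0.009,-0.02,0],[-0.006,-0.01,0],[0,0,0],[0,0,0.006],[0,0,0.004],[0,0,0]],"turn":[[0,0,0],[0,0,0.108],[0,0,0],[0,0,0],[0,0,0],[0,0,0],[0,0,0],[0,0,0],[0,0,0],[0,0,0],[0,0,0],[0,0,0]]}'
```

```text
t: 11.95
tcp_pos: [579.5, 90.3, 60.1]
eef_rot: [180.0, 0.1, 176.5]
force: [-0.7, 0.6, -0.3]
grip_width: 0.611
gripper_force: 0.0
t: 13.15
tcp_pos: [605.0, -47.3, 69.5]
eef_rot: [-179.7, 0.4, 170.3]
force: [-14.3, -4.2, 30.8]
grip_width: 0.509
gripper_force: 30.0
```

The fingers closed late, so the box was gripped about 10 mm higher and is now pressed onto the board. I'll relieve the pressure and look.

```bash
python3 -m pendant '{"jaw":[1,1],"xyz":[[0,0,-0.009],[0,0,0]],"turn":[[0,0,0],[0,0,0]]}'
python3 - <<'E'
from h import *
d=snap('top','t1')
a=cv2.resize(d['img'][130:220,180:300],(800,600),interpolation=cv2.INTER_CUBIC);
b=cv2.resize(snap('scene','s1')['img'][130:270,200:400],(800,560),interpolation=cv2.INTER_CUBIC)
cv2.imwrite('pics/t1c.png',np.vstack([cv2.resize(a,(400,300)),cv2.resize(b,(400,280))])[:,:,::-1])
E
```

```text
t: 13.35
tcp_pos: [604.4, -44.8, 70.1]
eef_rot: [180.0, 0.2, 170.3]
force: [-1.1, 0.1, -2.1]
grip_width: 0.513
gripper_force: 29.9
```

View pics/t1c.png

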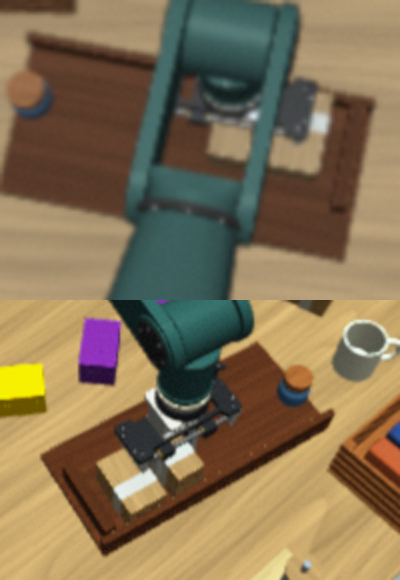

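The narrow box stands upright beside the wide one, with the front ends nearly level at about (230,160) and (295,170). I'll seat it on the rail and release it.

```bash
python3 -m pendant '{"jaw":[1,1,1,1],"xyz":[[-0.002,0,0],[-0.002,0,0],[-0.002,0,0],[0,0,0]],"turn":[[0,0,0],[0,0,0],[0,0,0],[0,0,0]]}'
```

```text
t: 13.85
tcp_pos: [608.5, -45.6, 69.6]
eef_rot: [180.0, -0.1, 170.3]
force: [-6.0, 0.8, 10.1]
grip_width: 0.511
gripper_force: 30.0
```

```bash
python3 -m pendant '{"jaw":[1,1,1],"xyz":[[-0.002,0,0],[-0.002,0,0],[0,0,0]],"turn":[[0,0,0],[0,0,0],[0,0,0]]}'
```

```text
t: 14.15
tcp_pos: [609.2, -45.5, 69.6]
eef_rot: [180.0, -0.6, 170.4]
force: [-15.2, 3.1, 14.3]
grip_width: 0.508
gripper_force: 30.0
```

```bash
python3 -m pendant '{"jaw":[0.38,0.38,0.38,0.38,0.38,0.38,0,0,0],"xyz":[[0,0,0],[0,0,0],[0,0,-0.03],[0,0,-0.035],[0,0,-0.035],[0,0,-0.035],[0,0,0],[0,0,0],[0,0,0]],"turn":[[0,0,0],[0,0,0],[0,0,0],[0,0,0],[0,0,0],[0,0,0],[0,0,-0.15],[0,0,-0.15],[0,0,-0.148]]}'
```

```text
t: 15.05
tcp_pos: [613.8, -47.4, 202.7]
eef_rot: [180.0, -0.0, -163.7]
force: [0.6, -0.6, 0.1]
grip_width: 0.841
gripper_force: 0.0
```

```bash
python3 -m pendant '{"jaw":[0,0,0,0,0,0,0,0,0,0,0,0,0,0,0,0,0,0],"xyz":[[-0.0008,0.0302,0],[-0.0008,0.0302,0],[-0.0008,0.0302,0],[-0.0008,0.0302,0],[-0.0008,0.0302,0],[-0.0008,0.0302,0],[-0.0008,0.0302,0],[-0.0008,0.0302,0],[-0.0008,0.0302,0],[-0.0008,0.0302,0],[-0.0008,0.0302,0],[-0.0008,0.0302,0],[-0.0008,0.0302,0],[-0.0008,0.0302,0],[-0.0008,0.0302,0],[-0.0008,0.0302,0],[0,0,0],[0,0,0]],"turn":[[0,0,0],[0,0,0],[0,0,0],[0,0,0],[0,0,0],[0,0,0],[0,0,0],[0,0,0],[0,0,0],[0,0,0],[0,0,0],[0,0,0],[0,0,0],[0,0,0],[0,0,0],[0,0,0],[0,0,0],[0,0,0]]}'
```

```text
t: 16.85
tcp_pos: [492.7, 420.9, 202.0]
eef_rot: [-179.9, -0.1, -164.0]
force: [0.3, 0.7, 0.1]
grip_width: 1.006
gripper_force: 0.0
```

```bash
python3 -m pendant '{"jaw":[0,0,0,0,0,0,0,0,1,1,1,1,1,1,1,1],"xyz":[[0.002,0,0.025],[0,0,0.03],[0,0,0.03],[0,0,0.03],[0,0,0.03],[0,0,0.025],[0,0,0.006],[0,0,0],[0,0,0],[0,0,0],[0,0,0],[0,0,0],[0,0,0],[0,0,0],[0,0,0],[0,0,0]],"turn":[[0,0,0],[0,0,0],[0,0,0],[0,0,0],[0,0,0],[0,0,0],[0,0,0],[0,0,0],[0,0,0],[0,0,0],[0,0,0],[0,0,0],[0,0,0],[0,0,0],[0,0,0],[0,0,0]]}'
python3 -m pendant '{"jaw":[1,1,1,1,1,1,1],"xyz":[[0,0,-0.02],[0,0,-0.03],[0,0,-0.035],[0,0,-0.035],[0,0,0],[0,0,0],[0,0,0]],"turn":[[0,0,0],[0,0,0],[0,0,0],[0,0,0],[0,0,0.15],[0,0,0.15],[0,0,0.149]]}'
```

```text
t: 18.45
tcp_pos: [491.2, 420.4, 28.1]
eef_rot: [180.0, 0.0, -164.1]
force: [-0.5, 0.3, 1.5]
grip_width: 0.593
gripper_force: 30.0
t: 19.15
tcp_pos: [490.7, 419.6, 146.5]
eef_rot: [-179.9, -0.1, 169.9]
force: [-0.0, 0.1, -2.3]
grip_width: 0.596
gripper_force: 30.0
```

```bash
python3 -m pendant '{"jaw":[1,1,1,1,1,1,1,1,1,1,1,1,1,1,1],"xyz":[[-0.0145,-0.0278,0],[-0.0145,-0.0278,0],[-0.0145,-0.0278,0],[-0.0145,-0.0278,0],[-0.0145,-0.0278,0],[-0.0145,-0.0278,0],[-0.0145,-0.0278,0],[-0.0145,-0.0278,0],[-0.0145,-0.0278,0],[-0.0145,-0.0278,0],[-0.0145,-0.0278,0],[-0.0145,-0.0278,0],[-0.0145,-0.0278,0],[0,0,0],[0,0,0]],"turn":[[0,0,0],[0,0,0],[0,0,0],[0,0,0],[0,0,0],[0,0,0],[0,0,0],[0,0,0],[0,0,0],[0,0,0],[0,0,0],[0,0,0],[0,0,0],[0,0,-0.005],[0,0,0]]}'
```

```text
t: 20.65
tcp_pos: [614.8, 31.3, 146.0]
eef_rot: [180.0, -0.2, 170.4]
force: [0.3, 0.4, -2.7]
grip_width: 0.592
gripper_force: 30.0
```

```bash
python3 -m pendant '{"jaw":[1,1,1,1,1,1],"xyz":[[0,0,0.025],[0,0,0.025],[0,0,0.02],[0,0,0.004],[0,0,0.003],[0,0,0.0]],"turn":[[0,0,0],[0,0,0],[0,0,0],[0,0,0],[0,0,0],[0,0,0]]}'
python3 -m pendant '{"jaw":[1,1,1,1,1],"xyz":[[0,0,0.001],[-0.002,0,0],[-0.002,0,0],[-0.002,0,0],[0,0,0]],"turn":[[0,0,0],[0,0,0],[0,0,0],[0,0,0],[0,0,0]]}'
```

```text
t: 21.25
tcp_pos: [615.8, 32.5, 71.2]
eef_rot: [180.0, 0.1, 170.5]
force: [0.4, -0.3, -1.4]
grip_width: 0.596
gripper_force: 30.0
t: 21.75
tcp_pos: [621.8, 30.7, 69.7]
eef_rot: [180.0, 0.0, 170.5]
force: [-0.1, 0.3, -1.5]
grip_width: 0.595
gripper_force: 30.0
```

```bash
python3 -m pendant '{"jaw":[1,1,1,1,1],"xyz":[[0,0,0.002],[0,0,0.001],[-0.001,0,0],[-0.002,0,0],[0,0,0]],"turn":[[0,0,0],[0,0,0],[0,0,0],[0,0,0],[0,0,0]]}'
```

```text
t: 22.25
tcp_pos: [623.1, 30.7, 68.1]
eef_rot: [180.0, -0.1, 170.5]
force: [-6.6, 0.6, 6.2]
grip_width: 0.591
gripper_force: 30.0
```

```bash
python3 -m pendant '{"jaw":[1,1,1],"xyz":[[-0.002,0,0],[-0.001,0,0],[0,0,0]],"turn":[[0,0,0],[0,0,0],[0,0,0]]}'
python3 -m pendant '{"jaw":[0.3,0.3,0.3,0.3,0.3,1,1,1,1,1,1],"xyz":[[0,0,0],[0,0,0],[0,0,-0.025],[0,0,-0.025],[0,0,-0.025],[0.005,0.03,0],[0,0.03,0],[0,0,0],[0,0,0],[0,0,0],[0,0,0]],"turn":[[0,0,0],[0,0,0],[0,0,0],[0,0,0],[0,0,0],[0,0,0],[0,0,0],[0,0,0],[0,0,0],[0,0,0],[0,0,0]]}'
python3 -c "
from h import *;d=snap('wrist','w3');cv2.imwrite('pics/w3b.png',cv2.resize(d['img'],(800,600),interpolation=cv2.INTER_CUBIC)[:,:,::-1])"
```

```text
t: 22.55
tcp_pos: [623.3, 30.8, 68.2]
eef_rot: [180.0, -0.5, 170.5]
force: [-15.0, 2.7, 12.3]
grip_width: 0.59
gripper_force: 30.0
t: 23.65
tcp_pos: [632.2, 88.7, 141.2]
eef_rot: [-180.0, -0.0, 170.4]
force: [-0.4, -0.1, 0.6]
grip_width: 0.223
gripper_force: 0.0
```

View pics/w3b.png

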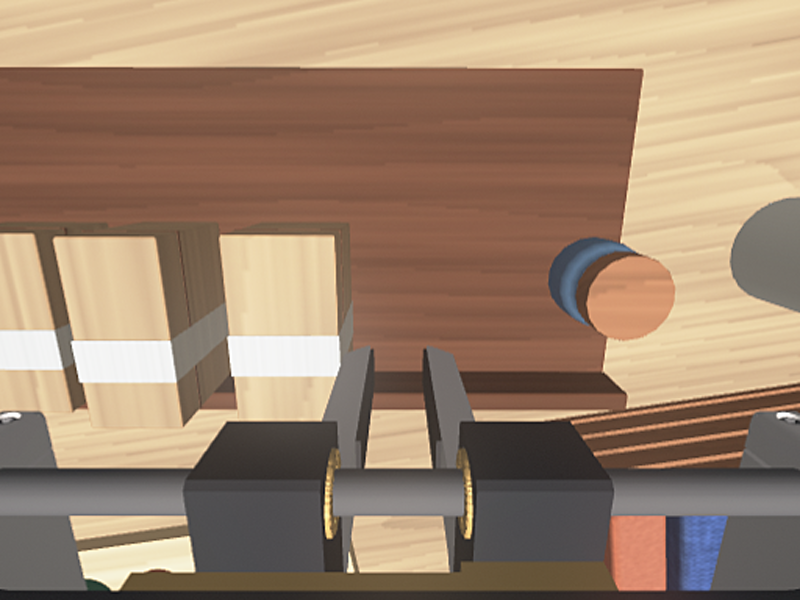

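All three are square against the rail with gaps between them: mid is at (280,330), narrow at (115,330) and wide at the left. The jar at (625,295) hasn't moved. Next I'll push the row toward the end block from mid's left side with the fingers shut.

```bash
python3 -m pendant '{"jaw":[1,1,1,1,1,1,1,1,1,1,1,1,1,1,1,1,1,1,1,1],"xyz":[[0.0,0,0.03],[0,0,0.03],[0,0,0.03],[0,0,0],[0,0,0],[0,-0.005,0],[0,-0.005,0],[0,-0.005,0],[0,-0.005,0],[0,-0.005,0],[0,-0.005,0],[0,-0.005,0],[0,-0.005,0],[0,-0.005,0],[0,-0.005,0],[0,-0.005,0],[0,-0.005,0],[0,-0.005,0],[0,-0.005,0],[0,0,0]],"turn":[[0,0,0],[0,0,0],[0,0,0],[0,0,0],[0,0,0],[0,0,0],[0,0,0],[0,0,0],[0,0,0],[0,0,0],[0,0,0],[0,0,0],[0,0,0],[0,0,0],[0,0,0],[0,0,0],[0,0,0],[0,0,0],[0,0,0],[0,0,0]]}'
```

```text
t: 25.7
tcp_pos: [620.5, 19.8, 51.4]
eef_rot: [-179.9, -0.0, 170.5]
force: [0.5, 1.1, 0.9]
grip_width: 0.004
gripper_force: 0.6
```

```bash
python3 -m pendant '{"jaw":[1,1,1,1,1],"xyz":[[0,-0.003,0],[0,-0.003,0],[0,-0.003,0],[0,-0.003,0],[0,0,0]],"turn":[[0,0,0],[0,0,0],[0,0,0],[0,0,0],[0,0,0]]}'
python3 -m pendant '{"jaw":[1,1,1],"xyz":[[0,-0.002,0],[0,-0.002,0],[0,0,0]],"turn":[[0,0,0],[0,0,0],[0,0,0]]}'
```

```text
t: 26.2
tcp_pos: [618.4, 8.2, 51.2]
eef_rot: [-179.9, -0.0, 170.5]
force: [0.6, 2.1, 0.2]
grip_width: 0.005
gripper_force: 0.9
t: 26.5
tcp_pos: [617.9, 4.6, 51.3]
eef_rot: [-180.0, -0.0, 170.5]
force: [0.5, 3.0, 0.2]
grip_width: 0.004
gripper_force: 1.1
```

```bash
python3 -m pendant '{"jaw":[1,1,1,1],"xyz":[[0,-0.002,0],[0,-0.002,0],[0,-0.002,0],[0,0,0]],"turn":[[0,0,0],[0,0,0],[0,0,0],[0,0,0]]}'
python3 -m pendant '{"jaw":[1,1,1,1],"xyz":[[0,-0.002,0],[0,-0.002,0],[0,-0.001,0],[0,0,0]],"turn":[[0,0,0],[0,0,0],[0,0,0],[0,0,0]]}'
```

```text
t: 26.9
tcp_pos: [617.6, 1.8, 51.4]
eef_rot: [179.7, 0.0, 170.5]
force: [3.1, 9.2, -0.3]
grip_width: 0.007
gripper_force: 4.9
t: 27.3
tcp_pos: [617.6, 2.2, 51.9]
eef_rot: [179.2, 0.1, 170.7]
force: [4.2, 20.7, -0.3]
grip_width: 0.006
gripper_force: 10.5
```

Contact force has risen to 20 N at the predicted row length, so the row is closed. Next I'll back off and press each front end gently to make sure of the rail.

```bash
python3 -m pendant '{"jaw":[1,1,1,1,1,1,1,1,1,1,1,1],"xyz":[[0,0.015,0],[0,0.002,-0.03],[0,0,-0.035],[0,0,-0.03],[0.03,-0.016,0],[0.03,-0.016,0],[0.025,-0.016,0],[0,0,0],[0,0,0.035],[0,0,0.035],[0,0,0.025],[0,0,0]],"turn":[[0,0,0],[0,0,0],[0,0,0],[0,0,0],[0,0,0],[0,0,0],[0,0,0],[0,0,0],[0,0,0],[0,0,0],[0,0,0],[0,0,0]]}'
python3 -m pendant '{"jaw":[1,1,1,1,1,1,1],"xyz":[[-0.01,0,0],[-0.008,0,0],[-0.003,0,0],[-0.002,0,0],[-0.002,0,0],[-0.002,0,0],[0,0,0]],"turn":[[0,0,0],[0,0,0],[0,0,0],[0,0,0],[0,0,0],[0,0,0],[0,0,0]]}'
```

```text
t: 28.5
tcp_pos: [524.4, -22.5, 47.1]
eef_rot: [-179.9, -0.5, 170.5]
force: [-1.2, -0.4, -0.2]
grip_width: 0.006
gripper_force: 0.0
t: 29.2
tcp_pos: [548.9, -26.0, 53.1]
eef_rot: [-180.0, -0.7, 170.5]
force: [-18.1, 1.8, 12.5]
grip_width: 0.006
gripper_force: 9.5
```

```bash
python3 -m pendant '{"jaw":[1,1,1,1,1,1,1,1,1,1],"xyz":[[0.012,0,0],[0,-0.026,0],[0,-0.026,0],[0,0,0],[-0.005,0,0],[-0.003,0,0],[-0.002,0,0],[-0.002,0,0],[-0.001,0,0],[0,0,0]],"turn":[[0,0,0],[0,0,0],[0,0,0],[0,0,0],[0,0,0],[0,0,0],[0,0,0],[0,0,0],[0,0,0],[0,0,0]]}'
python3 -m pendant '{"jaw":[1,1,1,1,1,1,1,1,1,1],"xyz":[[0.013,0,0],[0,-0.028,0],[0,-0.028,0],[0,0,0],[-0.005,0,0],[-0.003,0,0],[-0.002,0,0],[-0.002,0,0],[-0.001,0,0],[0,0,0]],"turn":[[0,0,0],[0,0,0],[0,0,0],[0,0,0],[0,0,0],[0,0,0],[0,0,0],[0,0,0],[0,0,0],[0,0,0]]}'
```

```text
t: 30.2
tcp_pos: [539.9, -76.8, 52.0]
eef_rot: [-179.9, -0.9, 170.6]
force: [-21.1, 1.0, 14.1]
grip_width: 0.0
gripper_force: 11.0
t: 31.2
tcp_pos: [530.8, -131.4, 51.6]
eef_rot: [-180.0, -0.9, 170.6]
force: [-20.7, 1.8, 14.0]
grip_width: 0.001
gripper_force: 10.2
```

All three stopped at the same depth (shelf x ≈ -23.5 mm at the fingertip) under 18–21 N, so all are on the rail. I'll retreat and check.

```bash
python3 -m pendant '{"jaw":[1,1,1,1,1,1,1,1,1,1,1],"xyz":[[0.02,0,0],[0.02,0,-0.01],[0,0,-0.045],[0,0,-0.045],[0,0,-0.045],[0,0,-0.025],[-0.03,0.03,0],[-0.03,0.03,0],[-0.01,0,0],[0,0,0],[0,0,0]],"turn":[[0,0,0],[0,0,0],[0,0,0],[0,0,0],[0,0,0],[0,0,0],[0,0,0],[0,0,0],[0,0,0],[0,0,0],[0,0,0]]}'
python3 - <<'E'
from h import *
d=snap('wrist','w4')
e=np.array([.9856,-.1693,0]);n=np.array([.1693,.9856,0]);O=np.array([580.5,19.2,0]);P=lambda x,y,z:O+x*e+y*n+np.array([0,0,z])
im=cv2.resize(d['img'],(800,600),interpolation=cv2.INTER_CUBIC)[:,:,::-1].copy()
for a,wd,z in((-190,64,100),(-126,48,116),(-78,56,108)):
    q=(px(d,[P(-12,a,z),P(88,a,z),P(88,a+wd,z),P(-12,a+wd,z)])+.5)*1.5625; cv2.polylines(im,[q.round().astype(int)],True,(0,0,255),1)
cv2.imwrite('pics/w4b.png',im)
E
```

```text
t: 32.3
tcp_pos: [576.2, -79.1, 220.9]
eef_rot: [-180.0, -0.1, 170.5]
force: [-0.2, -0.5, -0.2]
grip_width: 0.007
gripper_force: 0.0
```

View pics/w4b.png

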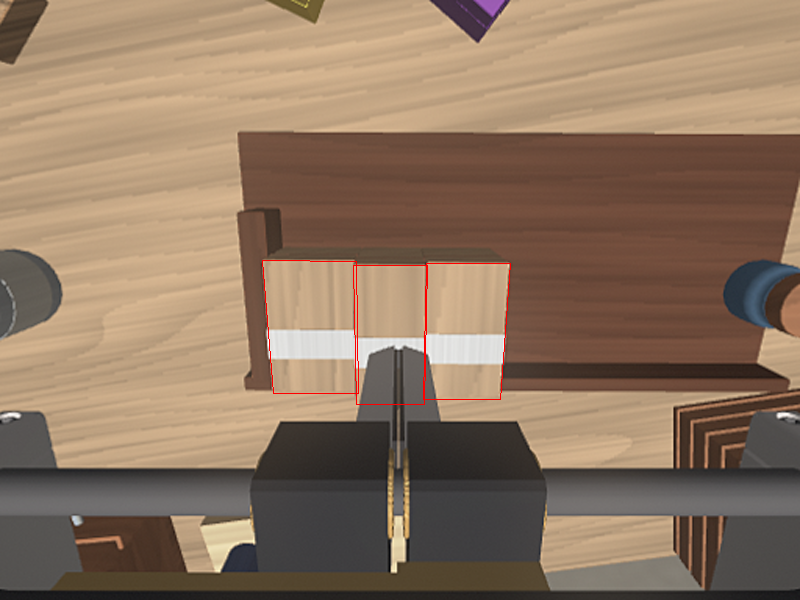

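The three boxes form a tight, square row from (265,262) to (510,400), against the end block and the rail. They match the drawn ideal outlines to within a pixel or two, and the jar at (760,295) is where it was. I'm handing the job in.

```bash
python3 -c "
from plant import arm; print(arm.close_job())"
```

```text
the job is handed in; nothing more can be done
None
```

The job is handed in at about 32 s of the allowed 72 s: the last picture shows all three boxes in a tight, square row against the back rail and end block, with the jar where it was; no verdict came back.

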